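# Let the ratchet clamp off the repaired tin

### The arm

A 6-joint arm with a two-finger parallel gripper is mounted at the origin on the work surface. World frame = base frame: x ahead of the robot, y to its left, z up, the work surface at z = 0. Lengths are in m, angles in rad, forces in N, time in s.
With the tool pointing down it reaches from about 0.35 to 0.85 m from the base axis. Payload 8.1 kg.
Tool frame: the origin (TCP) lies at the very end of the fingers, on their centre line; the grasp point (between the pads) lies 19 mm behind it; x points along the fingers, y is the direction in which the jaws open and shut, and the axes are right-handed (so a half turn about x gives the same grasp; the last joint's range is limited). The gripper opens to 93 mm and grips with 3 to 60 N. Pads are 15 mm wide; open, the fingers measure 128 mm over their backs; the gripper's body (75 mm by 188 mm) begins 65 mm behind the grasp point.
Start: joints at [1.149, 0.13, 1.488, -0, 1.523, -0.085], TCP at [0.198, 0.566, 0.219] pointing down, gripper open.
Joint ranges: [-2.96, 2.96], [-0.89, 2.26], [0.02, 2.5], [-1.34, 4.48], [0, 2.73], [-2.66, 2.66]. Speed limits (rad/s): [2.39, 2.39, 2.79, 3.14, 3.14, 3.14].

### API

Orientations are given as a rotation vector (axis times angle).
In Python, from plant import * gives the robot as it stands. The module is installed in compiled form; this text tells all that it offers.
- The arm moves only by the tool apply_moves, never from a script. Its argument "series" is a list of rows, each an object with "jaw": the gripper's target within -1 to 1 (shut at 1, half-way at 0, fully open at -1); "linear": the shift along the tool's x, y, z normalised to -1 to 1, where 1 is 0.6 m, a list of three; "roll": the turn about the tool's x normalised to -1 to 1, where 1 is 30 degrees. A call has 1 to 20 rows; each row is the pose to reach, as a shift and turn from the pose measured when the call began, along the tool's axes at that moment; what a row does not reach only later rows make up. A row lasts 1/8 s, in which the tool goes at most 62.5 mm and 10.7 degrees, less where a joint would pass 70% of its speed; a pose out of reach is approached as far as the arm can. A call with a number of a shift or a turn outside -1 to 1 is refused whole. A call with a gripper value outside its range is refused whole. The fingers move at their own pace and stop on an object; "force" is the grip in N (left out, the last holds). Time passes only in rows, so rows that repeat a pose let the fingers close. It gives the time, the measured TCP pose, the force and the opening at its end, in the units of the state.
- read_state(): the state, without advancing time (a new reading comes with each control period).
- read_camera(name): name is "side" or "top" or "wrist"; returns a dict with "pixels" (480x640x3 uint8, blue, green, red), "intrinsics" (3x3 intrinsics, pixels), "D" ([k1, k2, p1, p2, k3] as OpenCV has them; the pictures are not rectified), "rvec" (rotation vector, rad) and "tvec" (3), from world to camera coordinates, as OpenCV has them; the wrist camera has in their place "tool_from_camera" (4x4, takes a point from camera to tool coordinates, whose origin is the TCP and whose axes are the tool frame's). Camera axes: x right, y down, z forward; pixel columns grow to the right and rows downward; lengths in m; the calibration is good to about 2 mm. A picture is of the moment at which its call begins: read the wrist's pose just before it. There is no depth.
- close_job(): hands the job in, once; it reports no verdict.
The state is a dict: "t": time; "q": joint angles; "dq": joint speeds; "joint_torque": joint torques, N m; "tool_pos": TCP position; "orientation": TCP orientation; "force": force on the tool from outside, world axes, zero at the start; "wrist_torque": the same for the moment, N m; "opening": finger opening in m.
Only numpy, scipy, OpenCV 4.12 (cv2) and the standard library are available. Lean on these libraries where they do the work, as an engineer would, in place of code of your own. Each camera call takes 0.05 s, during which the arm holds its last target. There are 200 camera calls.

### The job

The glue on the tin's new knob has set: press the clamp's red thumb paddle down to lift the sprung pawl off the ratchet wheel, gently (keep every push on the clamp below 20 N), and keep it down until the jaw has crept all the way back, with the tin still standing in its place. Then let go of the paddle, lift the tin out and set it down upright, without dropping it, wholly on the round cork mat. Leave the other things on the cart where they are.

Things in the scene. Friction and masses are not known exactly. Their poses are not given: they have to be found in the camera images.
- clamp: Ratchet clamp, fixed to the cart top. Origin under the tin's seat, z up; it clamps along its y axis. Grey base plate 80 x 310 mm, 12 mm thick (y -250 to +60 mm). Blue jaws 56 mm wide (x), tops 55 mm above the cart top: fixed one at y +29 to +45 mm, moving one at y -29 to -52 mm with a rack bar behind it towards -y.
- wheel_axle (a point): Axle of the steel ratchet wheel: 68 mm across, axle along the clamp's x. The wheel is geared to the jaw; one tooth is 6 mm of jaw travel. If the paddle is let up early, the pawl drops into the next tooth.
- pawl_pivot (a point): Pivot of the yellow pawl lever. Its nose sits in the top of the wheel (clamp +y side); its cranked tail (-y side) carries the red paddle 55 mm from the pivot, about level with it. Pushing the paddle down 6 to 8 mm lifts the nose clear; a firm stop comes at 9 mm. It resists with 3 to 5 N at first and 6 to 10 N as the nose comes clear and at the stop.
- release_pad (a point): Where the centre of the top face of the red thumb paddle (34 mm along x, 28 mm along y, 7 mm thick, brass screw stem) would be at its mid-setting, 77 mm above the cart top. This point belongs to the clamp and does not follow the paddle: its screw is set up to 13 mm higher or lower, so the real height must be felt for. Axes as the clamp's.
- jaw (a joint): Travel of the moving jaw in m: 0 clamped on the tin, 0.024 fully back (it moves towards the clamp's -y). A damped return spring draws it back in about 2 s while the pawl is held off. A sprung rubber pad on it follows the tin by the first 3 mm.
- tin: Closed aluminium tin, 58 mm across and 94 mm high (lid rim 59.6 mm), with a wooden knob 22 mm across and 10 mm high on the lid, 0.2 to 0.42 kg. Origin at the centre of its underside, z up. It stands on the clamp's base plate, its foot 12 mm above the cart top, between the jaws.
- cork_mat: Round cork mat, fixed, 110 mm across, 8 mm thick. Origin at the centre of its underside.
- bowl: Clear glass bowl, 140 mm across, 60 mm high, origin at the centre of its underside. Leave it.
- mug: Red ceramic mug, 80 mm across, 90 mm high, origin at the centre of its underside. Leave it.
- jar: Amber glass jar with a white cap, 60 mm across, 100 mm high, origin at the centre of its underside. Leave it.
- spatula: Wooden spatula lying flat, 280 mm long along its x axis, origin on its underside. Leave it.
- can: Food can with a green band, 66 mm across, 100 mm high, origin at the centre of its underside. Leave it.
- shaker: White salt shaker, 44 mm across, 80 mm high, origin at the centre of its underside. Leave it.
- spoon: Steel spoon lying flat, 200 mm long along its x axis, origin on its underside. Leave it.
There are look-alikes about, which are no part of the job. Leave any blue or yellow look-alike of the tin alone. What is meant by the cork_mat is not purple, and is the larger of those in its own colour.

How it is judged:
On the way, in this order (a step that is already met when the one before it is completed fails the run):
1. the pawl is held off until the jaw is fully back, the tin still standing in its place (value of joint jaw above 0.022 m and distance of tin from where it was at the start of the episode below 0.012 m and angle between tin's own z axis and vertical below 0.1 rad), for 0.2 s.
2. the tin is lifted out of the clamp (z of tin in the frame of clamp above 0.045 m), for 0.1 s.
At the end, for the whole second after the job is handed in: The tin stands upright (within 0.08 rad) and at rest with its whole foot on the cork mat (its centre within 26 mm of the mat's), and the clamp's jaw is fully back (at least 22 mm of its 24 mm) (horizontal distance between tin and cork_mat below 0.026 m and z of tin in the frame of cork_mat between 0.005 and 0.011 m and angle between tin's own z axis and vertical below 0.08 rad and linear speed of tin below 0.02 m/s and value of joint jaw above 0.022 m); the robot touches nothing.
It fails at once if the clamp (paddle included) is pushed with more than 20 N (contact force between any of the fingers, the arm and clamp above 20 N).
It fails at once if the tin is dropped (faster than 0.45 m/s with no finger on it) (linear speed of tin above 0.45 m/s and contact force between the fingers and tin below 0.1 N).
It fails at once if the tin is tipped by more than 0.6 rad (angle between tin's own z axis and vertical above 0.6 rad).
It fails at once if another thing is moved by more than 30 mm (distance of any of bowl, mug, jar, spatula, can, shaker, spoon from where it was at the start of the episode above 0.03 m).
It also fails if it takes over 64 s, if anything falls off the work surface, if the arm or the gripper's body presses on something with over 40 N, if the wrist force passes 120 N, or if a joint passes its speed limit or range.

## Working session

There is one attempt and no reset: what is moved stays moved. The work goes in short steps, Python scripts to look and compute and a tool call to move; the robot and the scene stay as the last step left them, time stands still between calls to the robot, and variables do not carry over. Pictures are saved under pics/ and viewed, about 8 in all and at most 12, crops included, and the job is handed in when it is done.

Besides the shell and the picture viewer there is one more tool, called as a command line: name --argument value ..., lists and objects as JSON in quotes. apply_moves: Moves the arm, as the interface text tells. Its arguments: {"type":"object","properties":{"series":{"type":"array"},"force":{"type":"number"}},"required":["series"]}

```bash
mkdir -p pics
cat > h.py <<'E'
from plant import *
import numpy as np, cv2
from scipy.spatial.transform import Rotation as R
def cam(n):
    s=read_state(); c=read_camera(n); K=np.array(c["intrinsics"]);D=np.array(c["D"])
    if n=="wrist":
        T=np.eye(4);T[:3,:3]=R.from_rotvec(s["orientation"]).as_matrix();T[:3,3]=s["tool_pos"]
        M=T@np.array(c["tool_from_camera"])
    else:
        M=np.eye(4);r=cv2.Rodrigues(np.array(c["rvec"],float))[0];M[:3,:3]=r.T;M[:3,3]=-r.T@np.array(c["tvec"],float).ravel()
    return np.array(c["pixels"]),K,D,M
def onplane(uv,z,K,D,M):
    p=cv2.undistortPoints(np.array(uv,float).reshape(-1,1,2),K,D).reshape(-1,2)
    d=np.c_[p,np.ones(len(p))]@M[:3,:3].T
    return M[:3,3]+d*((z-M[2,3])/d[:,2])[:,None]
def proj(P,K,D,M):
    i=np.linalg.inv(M); return cv2.projectPoints(np.array(P,float).reshape(-1,1,3),cv2.Rodrigues(i[:3,:3])[0],i[:3,3],K,D)[0].reshape(-1,2)
E
python3 - <<'E'
from h import *
import pickle
for n in ["top","side"]:
    a=cam(n); pickle.dump(a,open(n+".pkl","wb")); cv2.imwrite(f"pics/{n}0.png",a[0]); print(n,a[3].round(3).tolist(),a[1][0,0])
s=read_state();print(s)
E
```

```text
top [[0.03, -0.992, 0.121, 0.407], [-0.999, -0.027, 0.027, -0.007], [-0.023, -0.122, -0.992, 1.154], [0.0, 0.0, 0.0, 1.0]] 448.6710773732087
side [[0.997, -0.023, 0.07, 0.447], [-0.069, -0.602, 0.796, -0.788], [0.024, -0.798, -0.602, 0.678], [0.0, 0.0, 0.0, 1.0]] 497.8824243572863
{'t': 0.1, 'q': array([ 1.14859885e+00,  1.31048983e-01,  1.48914996e+00,  1.30745060e-06,
        1.52301521e+00, -8.54142110e-02]), 'dq': array([ 0.00178426, -0.00268971, -0.00143274,  0.00062492, -0.00103453,
        0.00172565]), 'joint_torque': array([ 7.64708748e-04, -5.61341929e+01, -4.93092656e+01,  7.69345346e-02,
        2.93512386e-02, -1.36216985e-05]), 'tool_pos': array([0.19804969, 0.56583414, 0.21772547]), 'orientation': array([ 0.26306039,  1.55500025, -0.26553503]), 'force': array([ 0.98426396, -0.61624975,  0.36080502]), 'wrist_torque': array([ 0.00198277,  0.01756251, -0.05114758]), 'opening': 0.09312534494944014}
```

View pics/top0.png

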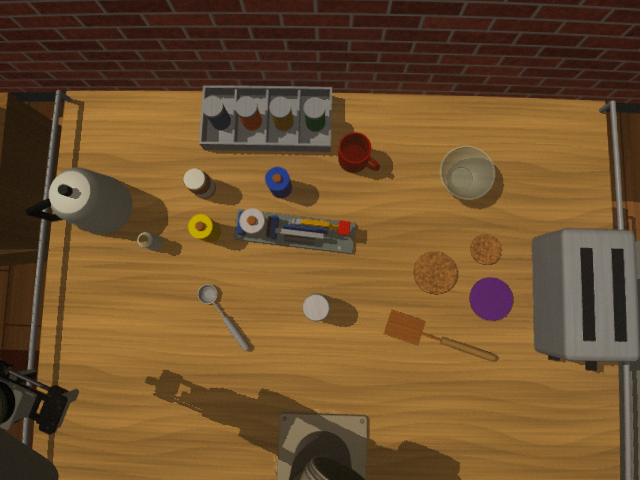

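View pics/side0.png

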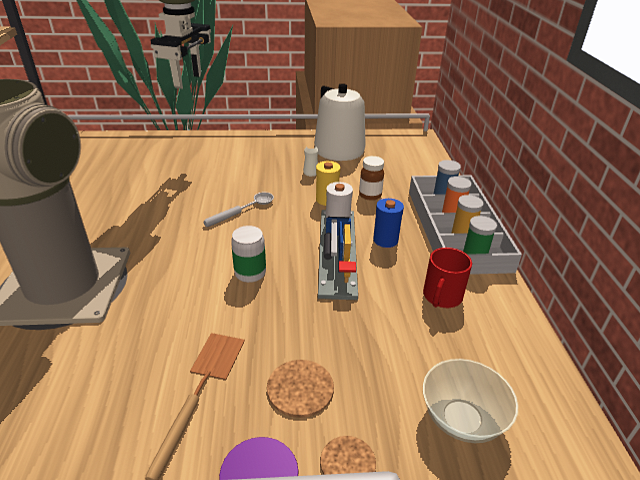

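The tin is at top (252,220) and the red paddle at (344,227). The big cork mat is at (436,272), and the mug and bowl are well apart from them. Next I'll measure.

Run:
```python
from h import *
import pickle
def blob(n,box,f):
    im,K,D,M=pickle.load(open(n+".pkl","rb")); h=cv2.cvtColor(im,cv2.COLOR_BGR2HSV); m=f(h.astype(int)).astype(np.uint8)
    x0,y0,x1,y1=box; k=np.zeros_like(m);k[y0:y1,x0:x1]=m[y0:y1,x0:x1]
    _,l,st,c=cv2.connectedComponentsWithStats(k); i=1+np.argmax(st[1:,4])
    ct=cv2.findContours((l==i).astype(np.uint8),0,2)[0][0]
    return c[i],st[i],cv2.minAreaRect(ct),(K,D,M)
red=lambda h:((h[...,0]<6)|(h[...,0]>174))&(h[...,1]>170)&(h[...,2]>90)
cork=lambda h:(h[...,0]<16)&(h[...,1]>80)&(h[...,1]<190)&(h[...,2]>60)
def ray(uv,C):
    a=onplane([uv],0,*C)[0];o=C[2][:3,3];d=a-o;return o,d/np.linalg.norm(d)
def tri(u1,C1,u2,C2):
    o1,d1=ray(u1,C1);o2,d2=ray(u2,C2)
    t=np.linalg.lstsq(np.c_[d1,-d2],o2-o1,rcond=None)[0];p,q=o1+d1*t[0],o2+d2*t[1];return (p+q)/2,np.linalg.norm(p-q)
a=blob("top",(325,210,365,245),red);b=blob("side",(330,255,360,280),red)
print("paddle",a[:3],b[:3],tri(a[0],a[3],b[0],b[3]))
a=blob("top",(240,205,265,232),lambda h:(h[...,0]<14)&(h[...,1]>120)&(h[...,2]>60));b=blob("side",(325,178,355,194),lambda h:(h[...,0]<14)&(h[...,1]>150)&(h[...,2]>60))
print("knob",a[:3],b[:3],tri(a[0],a[3],b[0],b[3]),onplane([a[0]],.111,*a[3]))
C=a[3]
im=pickle.load(open("top.pkl","rb"))[0]
for n,r in (("mat",(405,245,465,300)),):
    a=blob("top",r,cork); print(n,a[:3],onplane([a[0]],.008,*a[3]))
    b=blob("side",(255,350,345,425),cork); print(b[:3],onplane([b[0]],.008,*b[3]))
cv2.imwrite("pics/crop.png",np.hstack([cv2.resize(im[195:265,225:365],None,fx=5,fy=5,interpolation=2)]))
```

```text
paddle (array([343.49640288, 227.54676259]), array([338, 221,  12,  14, 139], dtype=int32), ((343.493896484375, 227.55487060546875), (10.380563735961914, 12.920490264892578), 6.340191841125488)) (array([346.81460674, 266.25280899]), array([339, 261,  17,  11, 178], dtype=int32), ((347.0, 266.0), (10.0, 16.0), 90.0)) (array([ 0.56875669, -0.03964818,  0.05892647]), np.float64(0.0017819364941388937))
knob (array([251.22, 219.78]), array([247, 216,   9,   9,  50], dtype=int32), ((251.1153564453125, 219.576904296875), (8.043152809143066, 7.488452911376953), 33.6900634765625)) (array([339.26923077, 186.82692308]), array([335, 184,   9,   7,  52], dtype=int32), ((339.0, 187.0), (6.0, 8.0), 90.0)) (array([0.57386205, 0.1805545 , 0.10920264]), np.float64(0.0020343641701286645)) [[0.57460189 0.18022091 0.111     ]]
mat (array([435.13400465, 272.45003873]), array([ 413,  251,   45,   43, 1291], dtype=int32), ((435.00006103515625, 272.5000305175781), (43.133514404296875, 41.719295501708984), 45.0)) [[ 0.46821275 -0.27703917  0.008     ]]
(array([299.56544185, 389.42818099]), array([ 266,  359,   68,   62, 3293], dtype=int32), ((299.5, 389.5), (61.0, 67.0), 90.0)) [[ 0.46603638 -0.28640507  0.008     ]]
```

View pics/crop.png

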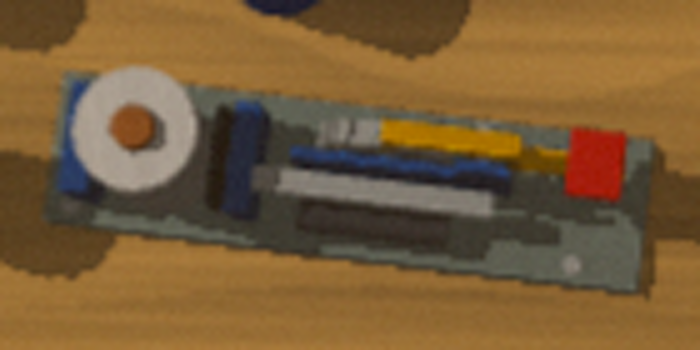

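```bash
cat >> h.py <<'E'
def go(target,yaw_y=None):
    """print tool-frame shift/0.6 and roll/30deg so that TCP->target and tool y (mod 180) along world angle yaw_y (deg)"""
    s=read_state();r=R.from_rotvec(s["orientation"]).as_matrix()
    d=r.T@(np.array(target)-s["tool_pos"]); print("t",round(s["t"],2),"pos",s["tool_pos"].round(4),"F",s["force"].round(2),"op",round(s["opening"],4),"q6",s["q"][5].round(3),"x",r[:,0].round(3),"y",r[:,1].round(3))
    print("linear",(d/.6).round(4),"mm",(d*1000).round(1))
    if yaw_y is not None:
        a=np.radians(yaw_y);v=r.T@np.array([np.cos(a),np.sin(a),0]);w=np.degrees(np.arctan2(v[2],v[1]));w=(w+90)%180-90;print("roll",w/30,w)
E
python3 - <<'E'
from h import *
go([.569,-.040,.19],-4.8)
E
```

```text
t 0.1 pos [0.198  0.5658 0.2177] F [ 0.98 -0.62  0.36] op 0.0931 q6 -0.085 x [-0.001 -0.001 -1.   ] y [ 0.33   0.944 -0.002]
linear [ 0.0473 -0.7486  0.9172] mm [  28.4 -449.2  550.3]
roll 2.5167920018846597 75.50376005653979
```

apply_moves --series '[{"jaw": 1,"linear": [0,-0.3,0.367],"roll": 1},{"jaw": 1,"linear": [0,-0.3,0.367],"roll": 1},{"jaw": 1,"linear": [0,-0.3,0.367],"roll": 1},{"jaw": 1,"linear": [0,-0.3,0.367],"roll": 1},{"jaw": 1,"linear": [0,-0.3,0.367],"roll": 1},{"jaw": 1,"linear": [0,-0.3,0.367],"roll": 1},{"jaw": 1,"linear": [0,-0.3,0.367],"roll": 1}]' --force 15

```text
t: 0.98
tool_pos: [0.346, 0.3235, 0.2178]
orientation: [0.671, 1.465, -0.674]
force: [-0.1, -1.2, -0.6]
opening: 0.0277
```

Run:
```python
from h import *
go([.569,-.040,.19],-4.8)
```

```text
t 0.97 pos [0.346  0.3235 0.2178] F [-0.11 -1.21 -0.63] op 0.0277 q6 -0.066 x [-0.001 -0.001 -1.   ] y [ 0.758  0.652 -0.002]
linear [ 0.0466 -0.1131  0.7017] mm [ 28.  -67.8 421. ]
roll 1.515977993988461 45.47933981965383
```

apply_moves --series '[{"jaw": 1,"linear": [0,-0.11,0.7],"roll": 1},{"jaw": 1,"linear": [0,-0.11,0.7],"roll": 1},{"jaw": 1,"linear": [0,-0.11,0.7],"roll": 1},{"jaw": 1,"linear": [0,-0.11,0.7],"roll": 1},{"jaw": 1,"linear": [0,-0.11,0.7],"roll": 1},{"jaw": 1,"linear": [0,-0.11,0.7],"roll": 1},{"jaw": 1,"linear": [0,-0.11,0.7],"roll": 1},{"jaw": 1,"linear": [0,-0.11,0.7],"roll": 1},{"jaw": 1,"linear": [0,-0.11,0.7],"roll": 1},{"jaw": 1,"linear": [0,-0.11,0.7],"roll": 1}]'

```text
t: 2.22
tool_pos: [0.5695, -0.0362, 0.2179]
orientation: [1.068, 1.293, -1.071]
force: [-0.2, -0.2, 0.6]
opening: 0.0002
```

apply_moves --series '[{"jaw": 1,"linear": [0,0,0],"roll": 0.515},{"jaw": 1,"linear": [0,0,0],"roll": 0.515},{"jaw": 1,"linear": [0,0,0],"roll": 0.515},{"jaw": 1,"linear": [0,0,0],"roll": 0.515}]'

```text
t: 2.72
tool_pos: [0.5694, -0.0354, 0.2181]
orientation: [1.265, 1.171, -1.268]
force: [-0.5, -0.1, -0.2]
opening: 0.0002
```

Run:
```python
from h import *
import pickle
go([.569,-.040,.12],-4.8)
a=cam("wrist");pickle.dump(a,open("w.pkl","wb"));cv2.imwrite("pics/w1.png",a[0]);print(a[3].round(3))
```

```text
t 2.73 pos [ 0.5694 -0.0354  0.2181] F [-0.47 -0.05 -0.2 ] op 0.0002 q6 -0.073 x [-0.001 -0.001 -1.   ] y [ 0.997 -0.078 -0.001]
linear [0.1636 0.     0.0075] mm [98.1  0.   4.5]
roll 0.010975117128337786 0.3292535138501336
[[ 0.997 -0.075 -0.025  0.576]
 [-0.079 -0.954 -0.289  0.046]
 [-0.002  0.29  -0.957  0.383]
 [ 0.     0.     0.     1.   ]]
```

View pics/w1.png

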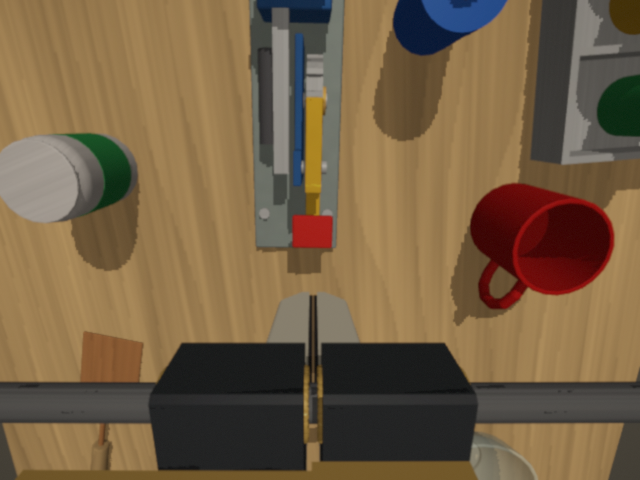

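Looking straight at the paddle at (313,232), the fingers are just short of it in the picture. I'll work out the ray position and the height from the apparent size.

Run:
```python
from h import *
import pickle
im,K,D,M=pickle.load(open("w.pkl","rb"))
h=cv2.cvtColor(im,cv2.COLOR_BGR2HSV).astype(int);m=(((h[...,0]<6)|(h[...,0]>174))&(h[...,1]>170)&(h[...,2]>90)).astype(np.uint8);m[:, :260]=0;m[:,360:]=0;m[270:]=0
x,y,w,hh=cv2.boundingRect(m);print(x,y,w,hh,K[0,0]); c=m.nonzero(); 
for z in (.055,.065,.075,.085): 
  P=onplane([[x,y],[x+w,y],[x,y+hh],[x+w,y+hh]],z,K,D,M); print(z,P.mean(0).round(4),np.linalg.norm(P[1]-P[0]),np.linalg.norm(P[2]-P[0]))
P=onplane([[256,247],[250,20],[335,248],[343,20]],.012,K,D,M);print(P.round(4))
```

```text
293 215 39 33 394.1697405017016
0.055 [ 0.5681 -0.0397  0.055 ] 0.03315623548025619 0.02935139075255526
0.065 [ 0.5684 -0.0371  0.065 ] 0.03214688509270224 0.0284578683968891
0.075 [ 0.5686 -0.0345  0.075 ] 0.03113753470514818 0.027564346041222893
0.085 [ 0.5688 -0.0319  0.085 ] 0.030128184317594234 0.026670823685556736
[[ 0.5104 -0.0621  0.012 ]
 [ 0.5292  0.1366  0.012 ]
 [ 0.5879 -0.0692  0.012 ]
 [ 0.6072  0.1304  0.012 ]]
```

apply_moves --series '[{"jaw": 1,"linear": [0.1,0.0,0.004],"roll": 0.02},{"jaw": 1,"linear": [0.2,0.0,0.004],"roll": 0.02},{"jaw": 1,"linear": [0.22,0.0,0.004],"roll": 0.02},{"jaw": 1,"linear": [0.22,0.0,0.004],"roll": 0.02},{"jaw": 1,"linear": [0.223,0.0,0.004],"roll": 0.02},{"jaw": 1,"linear": [0.227,0.0,0.004],"roll": 0.02},{"jaw": 1,"linear": [0.23,0.0,0.004],"roll": 0.02},{"jaw": 1,"linear": [0.23,0.0,0.004],"roll": 0.02}]'

```text
t: 3.78
tool_pos: [0.5692, -0.0381, 0.0803]
orientation: [1.273, 1.166, -1.276]
force: [0.3, 0.2, -0.9]
opening: 0.0005
```

Run:
```python
from h import *
go([.5685,-.038,.065],-5)
```

```text
t 3.77 pos [ 0.5692 -0.0381  0.0803] F [ 0.27  0.17 -0.87] op 0.0005 q6 -0.067 x [-0.001 -0.001 -1.   ] y [ 0.996 -0.089 -0.001]
linear [ 0.0255 -0.0012 -0.0002] mm [15.3 -0.7 -0.1]
roll -0.003440455201498575 -0.10321365604495725
```

Descend 2 mm per row (0.0033), 8 mm first.

apply_moves --series '[{"jaw": 1,"linear": [0.0033,0,0],"roll": 0},{"jaw": 1,"linear": [0.0067,0,0],"roll": 0},{"jaw": 1,"linear": [0.01,0,0],"roll": 0},{"jaw": 1,"linear": [0.0133,0,0],"roll": 0},{"jaw": 1,"linear": [0.0133,0,0],"roll": 0}]'

```text
t: 4.4
tool_pos: [0.569, -0.0381, 0.072]
orientation: [1.273, 1.166, -1.276]
force: [-0.1, 0.5, -0.3]
opening: 0.0003
```

apply_moves --series '[{"jaw": 1,"linear": [0.0025,0,0],"roll": 0},{"jaw": 1,"linear": [0.005,0,0],"roll": 0},{"jaw": 1,"linear": [0.005,0,0],"roll": 0}]'

```text
t: 4.78
tool_pos: [0.5688, -0.0381, 0.0689]
orientation: [1.273, 1.166, -1.276]
force: [-0.5, -0.4, -0.1]
opening: 0.0005
```

apply_moves --series '[{"jaw": 1,"linear": [0.0025,0,0],"roll": 0},{"jaw": 1,"linear": [0.005,0,0],"roll": 0},{"jaw": 1,"linear": [0.005,0,0],"roll": 0}]'

```text
t: 5.15
tool_pos: [0.5687, -0.0381, 0.0656]
orientation: [1.273, 1.167, -1.276]
force: [0.1, -0.2, 0.2]
opening: 0.0004
```

apply_moves --series '[{"jaw": 1,"linear": [0.0017,0,0],"roll": 0},{"jaw": 1,"linear": [0.0033,0,0],"roll": 0},{"jaw": 1,"linear": [0.0033,0,0],"roll": 0}]'

```text
t: 5.52
tool_pos: [0.569, -0.038, 0.0642]
orientation: [1.273, 1.166, -1.276]
force: [-2.0, 1.3, 3.8]
opening: 0.0003
```

apply_moves --series '[{"jaw": 1,"linear": [0.0017,0,0],"roll": 0},{"jaw": 1,"linear": [0.0033,0,0],"roll": 0},{"jaw": 1,"linear": [0.0033,0,0],"roll": 0}]'

```text
t: 5.9
tool_pos: [0.5691, -0.0376, 0.0627]
orientation: [1.274, 1.167, -1.275]
force: [-2.8, 1.8, 6.8]
opening: 0.0007
```

apply_moves --series '[{"jaw": 1,"linear": [0.0017,0,0],"roll": 0},{"jaw": 1,"linear": [0.0033,0,0],"roll": 0},{"jaw": 1,"linear": [0.0033,0,0],"roll": 0}]'

```text
t: 6.28
tool_pos: [0.5692, -0.0372, 0.0613]
orientation: [1.274, 1.167, -1.275]
force: [-2.9, 2.4, 6.8]
opening: 0.0005
```

apply_moves --series '[{"jaw": 1,"linear": [0.0017,0,0],"roll": 0},{"jaw": 1,"linear": [0.0033,0,0],"roll": 0},{"jaw": 1,"linear": [0.0033,0,0],"roll": 0}]'

```text
t: 6.65
tool_pos: [0.5694, -0.0368, 0.0601]
orientation: [1.274, 1.167, -1.274]
force: [-2.7, 2.6, 6.8]
opening: 0.0005
```

apply_moves --series '[{"jaw": 1,"linear": [0.0017,0,0],"roll": 0},{"jaw": 1,"linear": [0.0035,0,0],"roll": 0},{"jaw": 1,"linear": [0.0035,0,0],"roll": 0}]'

```text
t: 7.02
tool_pos: [0.5695, -0.0366, 0.0582]
orientation: [1.275, 1.167, -1.274]
force: [-1.8, 2.4, 3.3]
opening: 0.0001
```

apply_moves --series '[{"jaw": 1,"linear": [0.0017,0,0],"roll": 0},{"jaw": 1,"linear": [0.003,0,0],"roll": 0},{"jaw": 1,"linear": [0.003,0,0],"roll": 0}]'

```text
t: 7.4
tool_pos: [0.5698, -0.0362, 0.0572]
orientation: [1.275, 1.167, -1.273]
force: [-3.3, 2.0, 8.9]
opening: 0.0003
```

apply_moves --series '[{"jaw": 1,"linear": [0.002,0,0],"roll": 0},{"jaw": 1,"linear": [0.002,0,0],"roll": 0},{"jaw": 1,"linear": [0.002,0,0],"roll": 0}]'

```text
t: 7.78
tool_pos: [0.5699, -0.0362, 0.057]
orientation: [1.275, 1.167, -1.273]
force: [-5.7, 0.8, 12.2]
opening: 0.0004
```

Run:
```python
from h import *
a=cam("side");go([.57,-.037,.057])
im=a[0][150:310,270:430];import pickle;o=pickle.load(open("side.pkl","rb"))[0][150:310,270:430]
cv2.imwrite("pics/s2.png",cv2.resize(np.hstack([o,im]),None,fx=2.5,fy=2.5,interpolation=2))
```

```text
t 7.83 pos [ 0.5699 -0.0362  0.057 ] F [-6.03  1.71 12.34] op 0.0008 q6 -0.067 x [ 0.     0.002 -1.   ] y [ 0.996 -0.088  0.   ]
linear [0.0001 0.0002 0.0013] mm [0.  0.1 0.8]
```

View pics/s2.png

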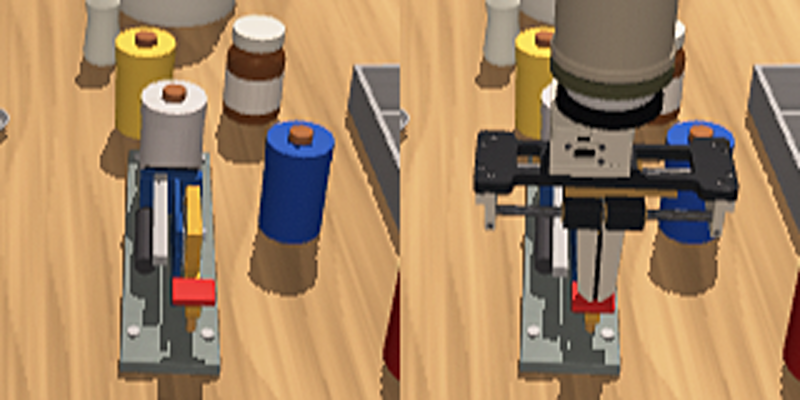

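The paddle is at its stop (12 N, no further travel). Easing off slightly and holding.

apply_moves --series '[{"jaw": 1,"linear": [0.0003,0,0],"roll": 0},{"jaw": 1,"linear": [0.0003,0,0],"roll": 0},{"jaw": 1,"linear": [0.0003,0,0],"roll": 0},{"jaw": 1,"linear": [0.0003,0,0],"roll": 0}]'

```text
t: 8.32
tool_pos: [0.5698, -0.0362, 0.0574]
orientation: [1.275, 1.167, -1.273]
force: [-4.4, 1.2, 8.2]
opening: 0.0006
```

apply_moves --series '[{"jaw": 1,"linear": [0.0014,0,0],"roll": 0},{"jaw": 1,"linear": [0.0014,0,0],"roll": 0},{"jaw": 1,"linear": [0.0014,0,0],"roll": 0},{"jaw": 1,"linear": [0.0014,0,0],"roll": 0},{"jaw": 1,"linear": [0.0014,0,0],"roll": 0},{"jaw": 1,"linear": [0.0014,0,0],"roll": 0},{"jaw": 1,"linear": [0.0014,0,0],"roll": 0},{"jaw": 1,"linear": [0.0014,0,0],"roll": 0},{"jaw": 1,"linear": [0.0014,0,0],"roll": 0},{"jaw": 1,"linear": [0.0014,0,0],"roll": 0},{"jaw": 1,"linear": [0.0014,0,0],"roll": 0},{"jaw": 1,"linear": [0.0014,0,0],"roll": 0}]'

```text
t: 9.82
tool_pos: [0.5699, -0.0362, 0.0571]
orientation: [1.275, 1.167, -1.273]
force: [-4.4, 1.9, 8.9]
opening: 0.0003
```

Run:
```python
from h import *
import pickle
go([.57,-.037,.057])
a=cam("wrist");t=cam("top")
o=pickle.load(open("top.pkl","rb"))[0]
x=[cv2.resize(i[195:265,225:365],(700,290),interpolation=2) for i in (o,t[0])]
cv2.imwrite("pics/t3.png",np.vstack(x))
```

```text
t 9.82 pos [ 0.5699 -0.0362  0.0571] F [-4.36  1.87  8.95] op 0.0003 q6 -0.067 x [ 0.     0.002 -1.   ] y [ 0.996 -0.088 -0.   ]
linear [0.0002 0.0003 0.0013] mm [0.1 0.2 0.8]
```

View pics/t3.png

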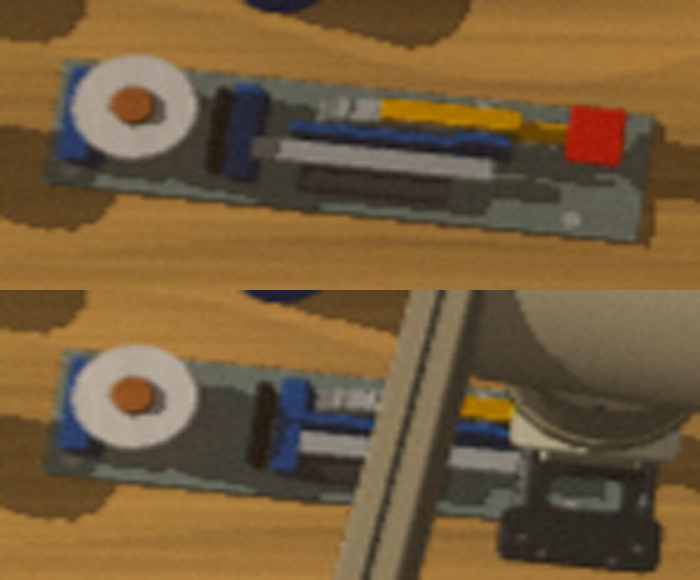

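The tin is in place and the jaw has gone back from about 250 to 296 crop px, roughly 22 mm. I'll hold for another 2 s and measure the jaw again.

apply_moves --series '[{"jaw": 1,"linear": [0.0012,0,0],"roll": 0},{"jaw": 1,"linear": [0.0012,0,0],"roll": 0},{"jaw": 1,"linear": [0.0012,0,0],"roll": 0},{"jaw": 1,"linear": [0.0012,0,0],"roll": 0},{"jaw": 1,"linear": [0.0012,0,0],"roll": 0},{"jaw": 1,"linear": [0.0012,0,0],"roll": 0},{"jaw": 1,"linear": [0.0012,0,0],"roll": 0},{"jaw": 1,"linear": [0.0012,0,0],"roll": 0},{"jaw": 1,"linear": [0.0012,0,0],"roll": 0},{"jaw": 1,"linear": [0.0012,0,0],"roll": 0},{"jaw": 1,"linear": [0.0012,0,0],"roll": 0},{"jaw": 1,"linear": [0.0012,0,0],"roll": 0},{"jaw": 1,"linear": [0.0012,0,0],"roll": 0},{"jaw": 1,"linear": [0.0012,0,0],"roll": 0},{"jaw": 1,"linear": [0.0012,0,0],"roll": 0},{"jaw": 1,"linear": [0.0012,0,0],"roll": 0}]'

```text
t: 11.92
tool_pos: [0.5699, -0.0362, 0.0571]
orientation: [1.275, 1.168, -1.273]
force: [-5.1, 1.8, 9.4]
opening: 0.0003
```

```bash
cat > jaw.py <<'E'
from h import *
import pickle
def edge(a):
    im,K,D,M=a;h=cv2.cvtColor(im,cv2.COLOR_BGR2HSV).astype(int)
    m=(h[...,0]>100)&(h[...,0]<130)&(h[...,1]>120);
    v=[]
    for r in range(216,222):
        c=[i for i in range(262,300) if m[r,i]]; v.append(min(c) if c else -1)
    return v,onplane([[np.median(v),219]],.055,K,D,M)[0]
E
python3 - <<'E'
from jaw import *
e0,e1=edge(pickle.load(open("top.pkl","rb"))),edge(cam("top"));print(e0,e1,np.linalg.norm(e0[1]-e1[1]));go([.57,-.037,.057])
E
```

```text
([273, 274, -1, -1, -1, -1], array([0.56945276, 0.85433966, 0.055     ])) ([-1, 282, 282, 281, 281, 281], array([0.58753121, 0.11589701, 0.055     ])) 0.7386639115118474
t 11.97 pos [ 0.5699 -0.0362  0.0571] F [-4.45  1.17  8.46] op 0.0009 q6 -0.067 x [ 0.     0.002 -1.   ] y [ 0.996 -0.088 -0.   ]
linear [0.0002 0.0003 0.0014] mm [0.1 0.2 0.8]
```

The hold has lasted over 4 s against a 2 s creep, and the jaw stands at about 23 mm. Letting go: lift straight up, then look at the scene.

apply_moves --series '[{"jaw": 1,"linear": [-0.01,0,0],"roll": 0},{"jaw": 1,"linear": [-0.04,0,0],"roll": 0},{"jaw": 1,"linear": [-0.14,0,0],"roll": 0},{"jaw": 1,"linear": [-0.24,0,0],"roll": 0},{"jaw": -1,"linear": [-0.28,0,0],"roll": 0},{"jaw": -1,"linear": [-0.28,0,0],"roll": 0}]'

```text
t: 12.72
tool_pos: [0.5715, -0.0367, 0.2287]
orientation: [1.277, 1.163, -1.269]
force: [1.2, 0.4, -0.1]
opening: 0.0156
```

Run:
```python
from jaw import *
print(edge(cam("top")));go([.5735,.1075,.225],-5)
a=cam("wrist");pickle.dump(a,open("w2.pkl","wb"));cv2.imwrite("pics/w2.png",a[0])
```

```text
([-1, 282, 282, 281, 281, 281], array([0.58753121, 0.11589701, 0.055     ]))
t 12.78 pos [ 0.5703 -0.0365  0.226 ] F [ 0.67 -0.63 -0.44] op 0.0198 q6 -0.067 x [ 0.002  0.001 -1.   ] y [ 0.996 -0.088  0.002]
linear [ 0.002  -0.0158 -0.2395] mm [   1.2   -9.5 -143.7]
roll -0.001451268724442419 -0.04353806173327257
```

View pics/w2.png

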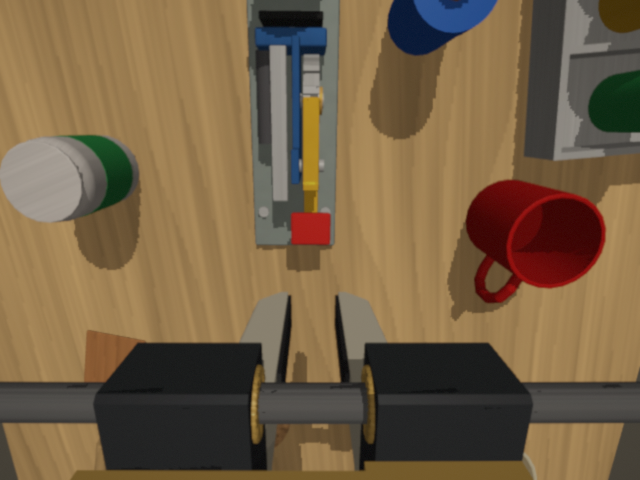

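The paddle is back up, the jaw stays back (bar end moved about 26 px, roughly 23 mm), and the jaw edge is unchanged after release. Now to just short of the tin for a close look.

apply_moves --series '[{"jaw": -1,"linear": [0.0,-0.015,-0.24],"roll": 0},{"jaw": -1,"linear": [0.0,-0.015,-0.24],"roll": 0},{"jaw": -1,"linear": [0.0,-0.015,-0.24],"roll": 0},{"jaw": -1,"linear": [0.0,-0.015,-0.24],"roll": 0},{"jaw": -1,"linear": [0.0,-0.015,-0.24],"roll": 0}]'

```text
t: 13.45
tool_pos: [0.5728, 0.1065, 0.2234]
orientation: [1.274, 1.169, -1.276]
force: [-0.3, 0.3, 0.4]
opening: 0.0739
```

Run:
```python
from jaw import *
a=cam("wrist");pickle.dump(a,open("w3.pkl","wb"));cv2.imwrite("pics/w3.png",a[0])
print(proj([.5742,.1805,.106],*a[1:]),proj([.5742,.1805,.116],*a[1:]))
go([.5742,.1805,.22],-5)
```

```text
[[306.5120669  139.56928688]] [[306.23269713 139.98621494]]
t 13.5 pos [0.573  0.1063 0.2238] F [-0.66 -0.04 -0.45] op 0.0778 q6 0.184 x [-0.002  0.001 -1.   ] y [ 0.996 -0.089 -0.002]
linear [ 0.0064 -0.009  -0.1233] mm [  3.9  -5.4 -74. ]
roll -0.004171604887207063 -0.12514814661621187
```

View pics/w3.png

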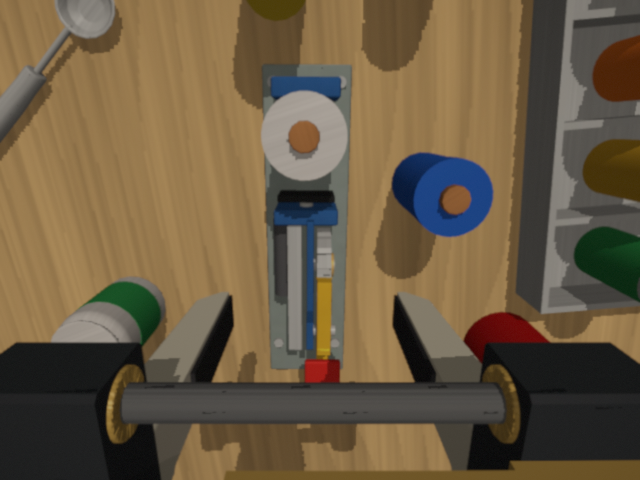

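Measured tin centre is (305,136) against the predicted (306.5,139.6), so the tin is at about (0.573, 0.183). The blue look-alike is clear of the fingers' path. Moving over and down.

apply_moves --series '[{"jaw": -1,"linear": [0.0,-0.011,-0.127],"roll": 0},{"jaw": -1,"linear": [0.0,-0.011,-0.127],"roll": 0},{"jaw": -1,"linear": [0.0,-0.011,-0.127],"roll": 0},{"jaw": -1,"linear": [0.07,-0.011,-0.127],"roll": 0},{"jaw": -1,"linear": [0.14,-0.011,-0.127],"roll": 0},{"jaw": -1,"linear": [0.21,-0.011,-0.127],"roll": 0},{"jaw": -1,"linear": [0.25,-0.011,-0.127],"roll": 0},{"jaw": -1,"linear": [0.273,-0.011,-0.127],"roll": 0},{"jaw": -1,"linear": [0.273,-0.011,-0.127],"roll": 0}]'

```text
t: 14.62
tool_pos: [0.5725, 0.1818, 0.0594]
orientation: [1.274, 1.168, -1.278]
force: [-0.1, 0.6, 0.8]
opening: 0.0929
```

Run:
```python
from jaw import *
go([.573,.183,.06],-5)
```

```text
t 14.62 pos [0.5725 0.1818 0.0594] F [-0.06  0.62  0.8 ] op 0.0929 q6 0.311 x [-0.003  0.001 -1.   ] y [ 0.996 -0.09  -0.003]
linear [-0.001   0.0006 -0.0021] mm [-0.6  0.3 -1.2]
roll -0.006302648454509571 -0.1890794536352871
```

apply_moves --series '[{"jaw": 1,"linear": [0,0,-0.002],"roll": 0},{"jaw": 1,"linear": [0,0,-0.002],"roll": 0},{"jaw": 1,"linear": [0,0,-0.002],"roll": 0},{"jaw": 1,"linear": [0,0,-0.002],"roll": 0},{"jaw": 1,"linear": [0,0,-0.002],"roll": 0},{"jaw": 1,"linear": [0,0,-0.002],"roll": 0},{"jaw": 1,"linear": [0,0,-0.002],"roll": 0},{"jaw": 1,"linear": [0,0,-0.002],"roll": 0},{"jaw": 1,"linear": [0,0,-0.002],"roll": 0},{"jaw": 1,"linear": [0,0,-0.002],"roll": 0}]' --force 25

```text
t: 15.88
tool_pos: [0.5729, 0.1831, 0.0598]
orientation: [1.275, 1.168, -1.277]
force: [-0.5, 0.4, 5.3]
opening: 0.0576
```

apply_moves --series '[{"jaw": 1,"linear": [-0.01,0,0],"roll": 0},{"jaw": 1,"linear": [-0.03,0,0],"roll": 0},{"jaw": 1,"linear": [-0.06,0,0],"roll": 0},{"jaw": 1,"linear": [-0.1,0,0],"roll": 0},{"jaw": 1,"linear": [-0.15,0,0],"roll": 0},{"jaw": 1,"linear": [-0.2,0,0],"roll": 0},{"jaw": 1,"linear": [-0.2,0,0],"roll": 0},{"jaw": 1,"linear": [-0.2,0,0],"roll": 0}]'

```text
t: 16.88
tool_pos: [0.5729, 0.1829, 0.1791]
orientation: [1.274, 1.168, -1.278]
force: [-0.8, -0.4, -4.0]
opening: 0.0578
```

Run:
```python
from jaw import *
go([.48,-.2,.185],-5)
```

```text
t 16.88 pos [0.5729 0.1829 0.1791] F [-0.77 -0.42 -4.05] op 0.0578 q6 0.313 x [-0.003  0.001 -1.   ] y [ 0.996 -0.09  -0.003]
linear [-0.0098 -0.0965  0.6496] mm [ -5.9 -57.9 389.7]
roll -0.0062805942744338 -0.188417828233014
```

The lift holds: 4 N on the wrist, opening 57.8 mm. I'll carry the tin just past the mat, where the wrist camera can see it, at a moderate pace.

apply_moves --series '[{"jaw": 1,"linear": [-0.01,-0.004,0.04],"roll": 0},{"jaw": 1,"linear": [-0.01,-0.01,0.1],"roll": 0},{"jaw": 1,"linear": [-0.01,-0.017,0.17],"roll": 0},{"jaw": 1,"linear": [-0.01,-0.024,0.24],"roll": 0},{"jaw": 1,"linear": [-0.01,-0.031,0.31],"roll": 0},{"jaw": 1,"linear": [-0.01,-0.038,0.38],"roll": 0},{"jaw": 1,"linear": [-0.01,-0.045,0.45],"roll": 0},{"jaw": 1,"linear": [-0.01,-0.052,0.52],"roll": 0},{"jaw": 1,"linear": [-0.01,-0.059,0.59],"roll": 0},{"jaw": 1,"linear": [-0.01,-0.066,0.66],"roll": 0},{"jaw": 1,"linear": [-0.01,-0.073,0.73],"roll": 0},{"jaw": 1,"linear": [-0.01,-0.08,0.8],"roll": 0},{"jaw": 1,"linear": [-0.01,-0.087,0.86],"roll": 0},{"jaw": 1,"linear": [-0.01,-0.093,0.9],"roll": 0},{"jaw": 1,"linear": [-0.01,-0.093,0.917],"roll": 0},{"jaw": 1,"linear": [-0.01,-0.093,0.917],"roll": 0}]'

```text
t: 18.88
tool_pos: [0.4674, -0.3599, 0.1846]
orientation: [1.275, 1.169, -1.278]
force: [-0.0, 0.1, -3.2]
opening: 0.0573
```

Run:
```python
from jaw import *
a=cam("wrist");cv2.imwrite("pics/w4.png",a[0]);im=a[0]
h=cv2.cvtColor(im,cv2.COLOR_BGR2HSV).astype(int)
print(proj([[.468,-.277,.008],[.466,-.286,.008]],*a[1:]))
pickle.dump(a,open("w4.pkl","wb"));go([.467,-.28,.185],-5);print(edge(cam("top")))
```

```text
[[305.96740194 126.70261441]
 [304.62771831 138.09796181]]
t 18.93 pos [ 0.4677 -0.3593  0.1848] F [ 0.19  0.71 -3.49] op 0.0579 q6 -0.651 x [-0.004  0.002 -1.   ] y [ 0.996 -0.09  -0.004]
linear [-0.0002 -0.0131 -0.1315] mm [ -0.1  -7.8 -78.9]
roll -0.0059199204622823725 -0.17759761386847117
([-1, 282, 282, 282, 281, 281], array([0.58756383, 0.11465023, 0.055     ]))
```

View pics/w4.png

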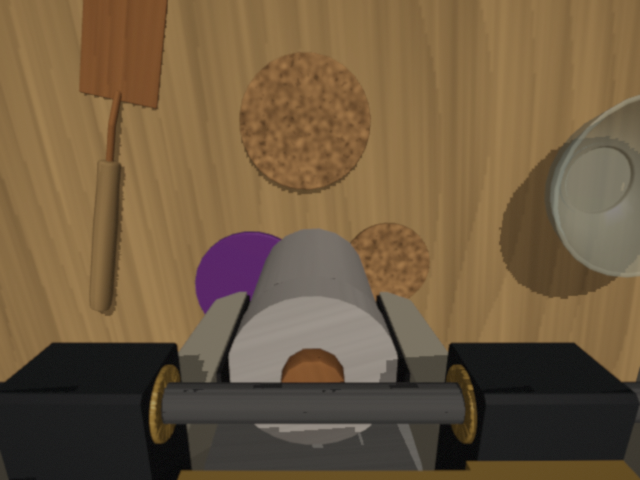

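The tin is held upright. The mat's centre is at about (305,120), which puts it near (0.468, -0.273), in fair agreement with the top view. Moving over and down.

apply_moves --series '[{"jaw": 1,"linear": [0,-0.005,-0.05],"roll": 0},{"jaw": 1,"linear": [0,-0.01,-0.1],"roll": 0},{"jaw": 1,"linear": [0,-0.0125,-0.143],"roll": 0},{"jaw": 1,"linear": [0,-0.0125,-0.143],"roll": 0},{"jaw": 1,"linear": [0.05,-0.0125,-0.143],"roll": 0},{"jaw": 1,"linear": [0.1,-0.0125,-0.143],"roll": 0},{"jaw": 1,"linear": [0.15,-0.0125,-0.143],"roll": 0},{"jaw": 1,"linear": [0.19,-0.0125,-0.143],"roll": 0},{"jaw": 1,"linear": [0.203,-0.0125,-0.143],"roll": 0},{"jaw": 1,"linear": [0.203,-0.0125,-0.143],"roll": 0}]'

```text
t: 20.23
tool_pos: [0.4676, -0.2726, 0.0632]
orientation: [1.274, 1.17, -1.277]
force: [-0.3, 0.1, -3.6]
opening: 0.0578
```

apply_moves --series '[{"jaw": 1,"linear": [0.004,0,0],"roll": 0},{"jaw": 1,"linear": [0.007,0,0],"roll": 0},{"jaw": 1,"linear": [0.007,0,0],"roll": 0}]'

```text
t: 20.6
tool_pos: [0.4678, -0.2728, 0.0594]
orientation: [1.274, 1.169, -1.277]
force: [0.5, 0.5, -4.2]
opening: 0.058
```

apply_moves --series '[{"jaw": 1,"linear": [0.0025,0,0],"roll": 0},{"jaw": 1,"linear": [0.0045,0,0],"roll": 0},{"jaw": 1,"linear": [0.0045,0,0],"roll": 0}]'

```text
t: 20.98
tool_pos: [0.4677, -0.2727, 0.0565]
orientation: [1.274, 1.169, -1.277]
force: [-0.2, -0.4, -4.3]
opening: 0.0575
```

apply_moves --series '[{"jaw": 1,"linear": [0.0017,0,0],"roll": 0},{"jaw": 1,"linear": [0.0025,0,0],"roll": 0},{"jaw": 1,"linear": [0.0025,0,0],"roll": 0}]'

```text
t: 21.35
tool_pos: [0.4678, -0.2728, 0.0558]
orientation: [1.274, 1.169, -1.277]
force: [-4.2, 2.5, 5.7]
opening: 0.0575
```

Touchdown (force changed from -4.3 to +5.7 N at the expected height). Opening and rising.

apply_moves --series '[{"jaw": 0.2,"linear": [0,0,0],"roll": 0},{"jaw": -0.4,"linear": [0,0,0],"roll": 0},{"jaw": -1,"linear": [0,0,0],"roll": 0},{"jaw": -1,"linear": [0,0,0],"roll": 0},{"jaw": -1,"linear": [0,0,0],"roll": 0},{"jaw": -1,"linear": [0,0,0],"roll": 0},{"jaw": -1,"linear": [0,0,0],"roll": 0},{"jaw": -1,"linear": [0,0,0],"roll": 0},{"jaw": -1,"linear": [-0.05,0,0],"roll": 0},{"jaw": -1,"linear": [-0.12,0,0],"roll": 0},{"jaw": -1,"linear": [-0.2,0,0],"roll": 0},{"jaw": -1,"linear": [-0.25,0,0],"roll": 0},{"jaw": -1,"linear": [-0.25,0,0.14],"roll": 0},{"jaw": -1,"linear": [-0.25,0,0.14],"roll": 0},{"jaw": -1,"linear": [-0.25,0,0.14],"roll": 0}]'

```text
t: 23.22
tool_pos: [0.4602, -0.3576, 0.205]
orientation: [1.276, 1.169, -1.279]
force: [0.2, -0.1, -0.4]
opening: 0.0929
```

Run:
```python
from jaw import *
a=cam("wrist");s=cam("side")[0]
cv2.imwrite("pics/f.png",np.hstack([cv2.resize(a[0],(400,300)),cv2.resize(s,(400,300))]))
print(edge(cam("top")));go([.468,-.35,.2])
print(proj([[.468,-.273,.102],[.468,-.273,.008]],*a[1:])*.625)
```

```text
([-1, 282, 282, 281, 281, 281], array([0.58753121, 0.11589701, 0.055     ]))
t 23.38 pos [ 0.4608 -0.3555  0.2052] F [-0.88  1.23  0.11] op 0.0931 q6 -0.655 x [-0.004  0.003 -1.   ] y [ 0.996 -0.089 -0.005]
linear [ 0.0086  0.0111 -0.0102] mm [ 5.1  6.7 -6.1]
[[196.42817392  76.65097838]
 [196.55170716  77.60520647]]
```

View pics/f.png

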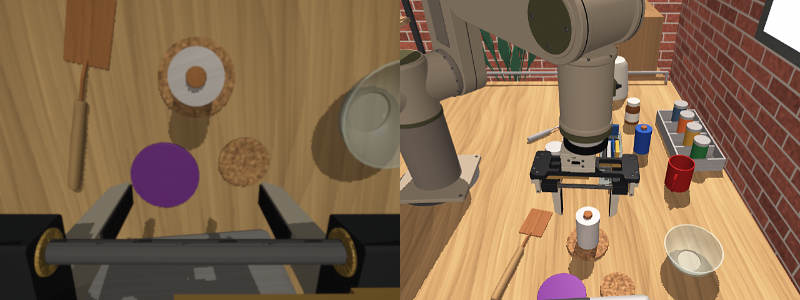

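The tin stands upright and centred on the mat: lid (196,76), mat (197,77). The gripper is clear and the jaw hasn't changed. Handing in.

```bash
python3 -c "
from plant import *
print(close_job())"
```

```text
the job is handed in; nothing more can be done
None
```

The job is done and handed in: the jaw is back and the tin stands on the large cork mat. The hand-in gave no verdict.

- **Releasing the clamp:** I felt the paddle at about 65 mm and pressed it about 8 mm down to its stop. The highest force I read was about 12 N, well under the 20 N limit. I held it down for over 4 s, and the jaw went back about 22–23 mm by the camera. Its edge did not move after I let go. The fully-back threshold is 22 mm, so this camera figure is close; the steady reading and the long hold support it.
- **Moving the tin:** The tin had not moved while clamped. I lifted it at about 4 N of weight and set it down with contact felt at the expected height.
- **Last checks:** The final picture showed the tin upright and centred on the mat to within a few millimetres. The gripper was open and clear of it, and the neighbouring things looked untouched. Hand-in was soon after 23.4 s on the robot's clock, against the 64 s limit.
- **One disagreement:** The cameras differed by up to 15 mm on the mat's position (y -0.271 to -0.286 m). I went by the close wrist view, and the final picture bore it out.

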